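Flip the cured specimen's status flag

ROBOT

A 6-joint arm with a two-finger parallel gripper is mounted at the origin on a cart in front of the work surface, level with it; the furniture and walls round the work are solid. World frame = base frame: x ahead of the robot, y to its left, z up, the work surface at z = 0. Lengths are in m, angles in rad, forces in N, time in s.
With the tool pointing down it reaches from about 0.275 to 0.75 m from the base axis. Payload 10.2 kg.
Tool frame: the origin (TCP) lies on the centre line of the jaws, within the pads' length; the fingertips stand 22 mm ahead of it and the grasp point (between the pads) lies 3 mm ahead of it; z points along the fingers, y is the direction in which the jaws open and shut (so a half turn about z gives the same grasp; the last joint's range is limited). The gripper opens to 88 mm and grips with 3 to 60 N. Pads are 18 mm wide; open, the fingers measure 123 mm over their backs; the gripper's body (75 mm by 187 mm) begins 45 mm behind the grasp point.
Start: joints at [1.036, 0.313, 1.498, -0, 1.331, -0.223], TCP at [0.161, 0.5, 0.261] pointing down, gripper open.
Joint ranges: [-2.94, 2.94], [-0.97, 2.17], [0.19, 2.56], [-1.23, 4.37], [0.02, 3.11], [-2.88, 2.88]. Speed limits (rad/s): [2.39, 2.39, 3.01, 3.14, 3.14, 3.14].

INTERFACE

Orientations are given as a unit quaternion [x, y, z, w].
In Python, from station import r, optics gives the robot as it stands.
- The arm moves only by the shell command python3 -m creep 'ROWS' [OPENING] [FORCE]. ROWS is JSON, a list of rows, each a list of 2 entries, a list of its own where there are three numbers: the shift along the tool's x, y, z in mm, then the turn about the tool's z in degrees. A call has exactly 10 rows; each row is the pose to reach, as a shift and turn from the pose commanded when the call began, along the tool's axes at that moment; what a row does not reach only later rows make up. A row lasts 1/12 s, in which the tool goes at most 41.7 mm and 7.16 degrees, less where a joint would pass 70% of its speed; a pose out of reach is approached as far as the arm can. A call with a gripper value outside its range is refused whole. OPENING is the opening in per cent of the stroke, from 0 (shut) to 100 (fully open), set as the call begins (- or left out, the last holds). The fingers move at their own pace and stop on an object; FORCE is the grip in N (left out, the last holds). Time passes only in rows, so rows that repeat a pose let the fingers close, or fill a call up. It gives the time, the measured TCP pose, the force and the opening at its end, in the units of the state.
- r.state(): the state, without advancing time (a new reading comes with each control period).
- optics.snapshot(name): name is "scene" or "top"; returns the picture (480x640x3 uint8, red, green, blue); there is no depth.
- optics.camera_params(name): a dict with "intrinsics" (3x3 intrinsics, pixels), "view" (4x4, takes a point from world to camera coordinates). Camera axes: x right, y down, z forward; pixel columns grow to the right and rows downward; lengths in m; the calibration is good to about 2 mm. A picture is of the moment at which its call begins. camera_params takes no time and is no camera call.
- r.sign_off(): hands the job in, once; it reports no verdict.
The state is a dict: "clock": time; "joint_pos": joint angles; "joint_vel": joint speeds; "joint_efforts": joint torques, N m; "tcp_pos": TCP position; "orientation": TCP orientation; "wrist_force": force on the tool from outside, world axes, zero at the start; "moment": the same for the moment, N m; "width": finger opening in m.
Only numpy, scipy, OpenCV 4.12 (cv2) and the standard library are available. Lean on these libraries where they do the work, as an engineer would, in place of code of your own. Each camera call takes 0.05 s, during which the arm holds its last target.

TASK

The fossil in the brown tray has cured: flip the paddle of the status flag on the brown tray's station right over its pivot, from red to green, until it lies flat with the green face up. Do it gently with the fingertips only, without gripping, lifting or shifting the station, and finish clear of it. Leave the cream tray's flag showing red, and leave the trays, the brush and the dropper bottle where they are.

Things in the scene. Friction and masses are not known exactly. Their poses are not given: they have to be found in the camera images.
- station_brown: Brown tray's flag station: loose grey board (1.5 kg), top 10 mm over the table. Origin on the table below the pivot's middle; board spans x -90..90, y -50..130 mm. +x: from where the paddle lies red-up to where it lies green-up; y: towards the tray (at y 94 mm). Rests for the paddle at x -78 and +78 mm, 57 mm high, 24 mm wide.
- pivot_brown (a point): Middle of the brown tray flag's pivot, 60 mm above the table; the pivot runs along the station's y between two aluminium posts (8 mm thick, at y -43 and +43 mm, 26 mm wide in x, tops 94 mm above the table) that guard it against being knocked over.
- flag_brown (a joint): Hinge of the brown tray's paddle, rad. 0: flat on the station's -x side, red face (white bar) up; 1.57: upright; 3.14: flat on the +x side, green face (white disc) up. Stops at 0 and 3.14; starts at 0 to 0.3. Stiff: friction 0.05 Nm (about 1 N at the finger bar), so it stays at any angle and never falls by itself. Paddle 64 mm wide (y), 6 mm thick.
- finger_bar_brown (a point): Middle of the edge of the black finger bar that is uppermost at the start, 44 mm from the pivot axis. The bar (36 mm wide in y, 5 mm thick, edges 8 mm round) stands square to the paddle at the pivot, on both faces. Pushing this edge towards the station's +x raises the paddle; once well up, push the paddle's back over and press it flat from above.
- paddle_end_brown (a point): Middle of the paddle's free end on the brown tray's flag, 91 mm from the pivot axis.
- tray_brown: Small open specimen tray of brown cardboard, 65 x 85 mm, 24 mm high, with a fossil fragment in it; loose on its station's board. Origin at the middle of its underside. Leave alone.
- station_cream: The cream tray's flag station, built exactly like station_brown, with the same origin and axes. Leave alone.
- flag_cream (a joint): Hinge of the paddle on the cream tray's station, rad; same build and values as flag_brown. It must stay near 0, red face up.
- tray_cream: Small open specimen tray of cream card, 65 x 85 mm, 24 mm high, with a fossil fragment in it; loose on its station's board. Origin at the middle of its underside. Leave alone.
- brush: Flat brush with a wooden handle, 38 x 181 mm, 12 mm high, lying loose behind the stations. Leave alone.
- dropper_bottle: Amber dropper bottle with a black top, 37 mm across, 109 mm high, standing loose behind the stations. Origin at the middle of its underside. Leave alone.

How it is judged:
By the outcome, as a careful person would: the job done as asked, in the order asked, and still so for the second after the job is handed in, with the robot touching nothing.
It also fails if it takes over 48 s, if anything falls off the work surface, if the arm or the gripper's body presses on something with over 40 N, if the wrist force passes 120 N, or if a joint passes its speed limit or range.

## Working session

There is one attempt and no reset: what is moved stays moved. The work goes in short steps, Python scripts to look and compute and a shell command to move; the robot and the scene stay as the last step left them, time stands still between calls to the robot, and variables do not carry over. Pictures are saved under pics/ and viewed, and the job is handed in when it is done.

```bash
mkdir -p pics; python3 - <<'E'
from station import r, optics
import cv2,numpy as np
print(r.state())
for n in("scene","top"):
    im=optics.snapshot(n); cv2.imwrite(f"pics/{n}0.png",im[:,:,::-1]); 
    p=optics.camera_params(n);print(n,p)
E
```

```text
{'clock': 0.0, 'joint_pos': array([ 1.03561338e+00,  3.13452053e-01,  1.49844542e+00, -2.34802409e-05,
        1.33098427e+00, -2.23405180e-01]), 'joint_vel': array([ 0.00064658, -0.0014006 , -0.00138271,  0.00058223,  0.00134459,
        0.0011612 ]), 'joint_efforts': array([-3.90690786e-05, -4.02212548e+01, -2.52270341e+01,  6.94222120e-02,
        3.52354464e-02, -7.35233220e-05]), 'tcp_pos': array([0.16094835, 0.4994891 , 0.26015686]), 'orientation': array([ 1.55255469e-01,  9.87874144e-01, -6.02954365e-04, -2.28059467e-04]), 'wrist_force': array([ 0.64231792, -0.42471751, -1.28459001]), 'moment': array([ 0.04927551, -0.06977484, -0.00898961]), 'width': 0.08836277344962974}
scene {'intrinsics': array([[500.54848321,   0.        , 333.12699044],
       [  0.        , 500.54848321, 247.79373039],
       [  0.        ,   0.        ,   1.        ]]), 'view': array([[ 0.89577268, -0.44450356, -0.0028081 , -0.46601019],
       [-0.28430847, -0.56806524, -0.77231508,  0.35040728],
       [ 0.34170162,  0.69261712, -0.63523345,  0.76583094],
       [ 0.        ,  0.        ,  0.        ,  1.        ]])}
top {'intrinsics': array([[515.72310539,   0.        , 319.99525614],
       [  0.        , 515.72310539, 235.62242401],
       [  0.        ,   0.        ,   1.        ]]), 'view': array([[ 0.00666317, -0.9996021 ,  0.02740899,  0.13739906],
       [-0.98585286, -0.01115726, -0.16724133,  0.62824373],
       [ 0.1674806 , -0.02590688, -0.98553492,  1.00927333],
       [ 0.        ,  0.        ,  0.        ,  1.        ]])}
```

View pics/scene0.png

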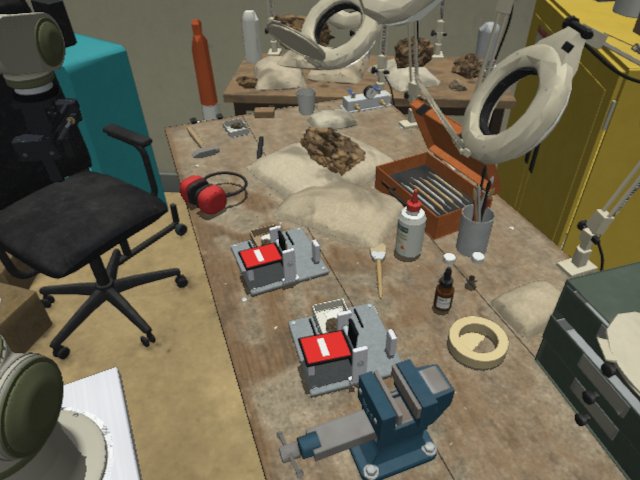

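View pics/top0.png

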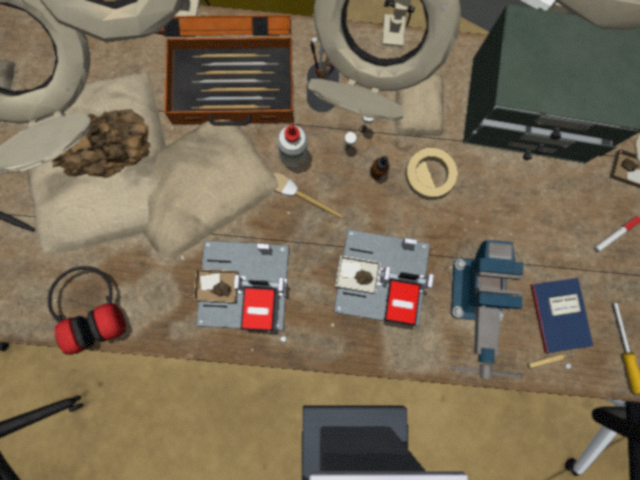

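```bash
python3 - <<'E'
import cv2
a=cv2.imread("pics/top0.png")[225:345,180:310]; cv2.imwrite("pics/topc.png",cv2.resize(a,None,fx=5,fy=5,interpolation=cv2.INTER_CUBIC)[:600])
a=cv2.imread("pics/scene0.png")[215:300,220:340]; cv2.imwrite("pics/scenec.png",cv2.resize(a,None,fx=6,fy=6,interpolation=cv2.INTER_CUBIC))
E
```

```text
(no output)
```

View pics/topc.png

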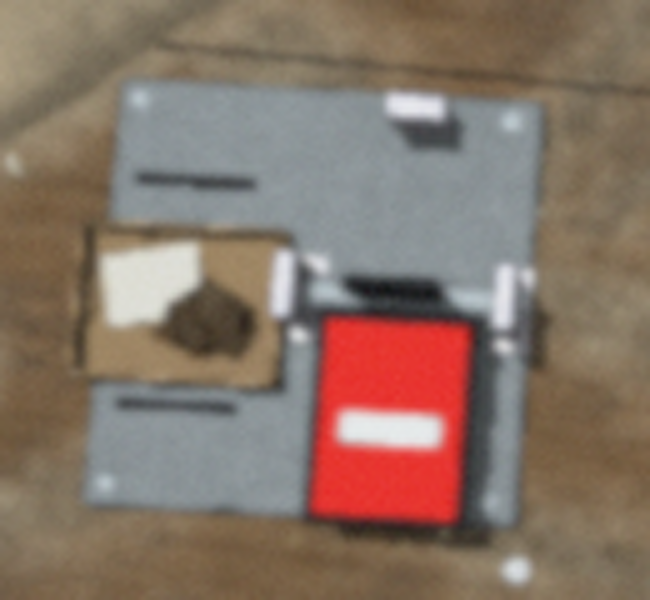

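View pics/scenec.png

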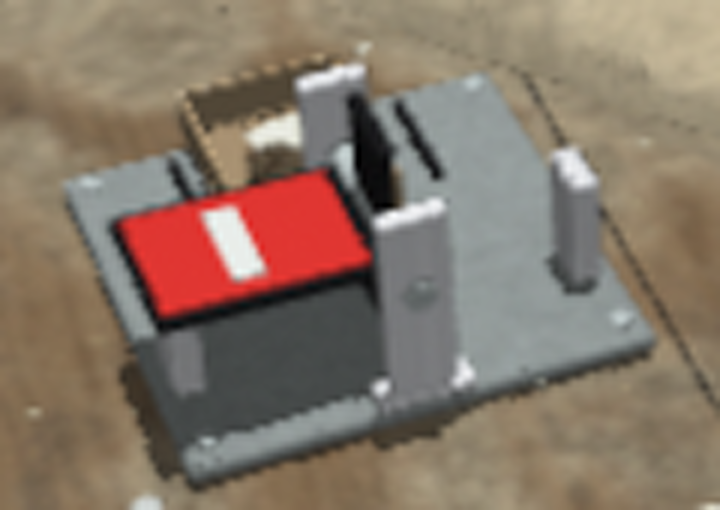

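```bash
cat > h.py <<'E'
from station import r, optics
import numpy as np
from scipy.optimize import least_squares
def proj(n,P):
    p=optics.camera_params(n);c=p["view"][:3,:3]@np.asarray(P)+p["view"][:3,3];q=p["intrinsics"]@c;return q[:2]/q[2]
def S2W(t,P):
    c,s=np.cos(t[2]),np.sin(t[2]);return np.array([t[0]+c*P[0]-s*P[1],t[1]+s*P[0]+c*P[1],P[2]])
E
python3 - <<'E'
from h import *
T=[((90,130,10),(122,80)),((90,-50,10),(543,100)),((-90,-50,10),(518,525)),((-90,130,10),(85,503)),((0,-43,94),(505,296)),((0,43,94),(283,285))]
C=[((90,130,10),(485,75)),((90,-50,10),(655,343)),((-90,-50,10),(188,462)),((-90,130,10),(65,188)),((0,-43,94),(410,215)),((0,43,94),(332,77))]
obs=[("top",np.array(p)/1e3,np.array(q)/5+[180,225]) for p,q in T]+[("scene",np.array(p)/1e3,np.array(q)/6+[220,215]) for p,q in C]
def fit(o):
    f=lambda t:np.concatenate([proj(n,S2W(t,P))-q for n,P,q in o])
    s=least_squares(f,[.35,.3,0]);print(s.x,np.degrees(s.x[2]),"\n",s.fun.reshape(-1,2).round(1).tolist());return s.x
fit(obs[:6]);fit(obs[6:]);t=fit(obs)
for k,P in dict(pivot=(0,0,.06),bar=(0,0,.104),rest=(.078,0,.057)).items():
    print(k,S2W(t,P),(proj("top",S2W(t,P))-[180,225])*5,(proj("scene",S2W(t,P))-[220,215])*6)
import cv2
for th in (0,.1,.2,.3):
    for n,o,s in(("top",[180,225],5),("scene",[220,215],6)):
        E=[(proj(n,S2W(t,(-.091*np.cos(th)-.003*np.sin(th),y,.06+.091*np.sin(th)+.003*np.cos(th))))-o)*s for y in(.032,-.032)]
        B=[(proj(n,S2W(t,(.044*np.sin(th),y,.06+.044*np.cos(th))))-o)*s for y in(.018,-.018)]
        print(th,n,np.round(E).tolist(),np.round(B).tolist())
E
```

```text
[ 0.52573612  0.26166402 -0.04176931] -2.393205178709903 
 [[-0.4, -0.7], [0.3, -0.3], [0.2, 0.7], [-0.5, 0.8], [0.2, -0.3], [0.1, -0.3]]
[ 0.52610875  0.25870316 -0.05691345] -3.2609006924614587 
 [[0.7, -0.9], [0.6, -0.6], [-0.2, 2.2], [-0.7, -1.5], [-0.3, 0.0], [-0.2, -0.1]]
[ 0.52607826  0.26081573 -0.04730865] -2.710586020592037 
 [[0.3, -1.2], [0.9, -0.3], [0.4, 0.6], [-0.3, 0.3], [0.6, -0.3], [0.6, -0.6], [-0.2, -1.4], [0.3, -1.5], [-0.2, 1.8], [-1.4, -1.7], [-0.5, -0.6], [-0.7, -0.5]]
pivot [0.52607826 0.26081573 0.06      ] [404.58194205 294.76011711] [372.76575726 214.25984348]
bar [0.52607826 0.26081573 0.104     ] [394.76586818 286.16170611] [364.34850387 118.45635013]
rest [0.60399099 0.25712704 0.057     ] [419.27347509 103.31594621] [572.48199845 166.03293457]
0 top [[305.0, 521.0], [468.0, 530.0]] [[348.0, 284.0], [442.0, 289.0]]
0 scene [[103.0, 221.0], [153.0, 330.0]] [[348.0, 90.0], [381.0, 147.0]]
0.1 top [[303.0, 521.0], [467.0, 530.0]] [[349.0, 272.0], [443.0, 277.0]]
0.1 scene [[101.0, 202.0], [150.0, 310.0]] [[360.0, 88.0], [393.0, 145.0]]
0.2 top [[300.0, 519.0], [466.0, 528.0]] [[350.0, 261.0], [444.0, 266.0]]
0.2 scene [[100.0, 182.0], [150.0, 290.0]] [[371.0, 86.0], [405.0, 143.0]]
0.3 top [[297.0, 514.0], [465.0, 523.0]] [[351.0, 250.0], [444.0, 255.0]]
0.3 scene [[103.0, 161.0], [153.0, 269.0]] [[383.0, 86.0], [417.0, 143.0]]
```

```bash
cat >> h.py <<'E'
from scipy.spatial.transform import Rotation as R
T0=(0.5260,0.2612,np.radians(-2.6))
def where(s=None):
    s=s or r.state();d=s["tcp_pos"]-[T0[0],T0[1],0];c,n=np.cos(T0[2]),np.sin(T0[2])
    A=R.from_quat(s["orientation"]).as_matrix();ang=np.degrees(np.arctan2(A[1,1],A[0,1])-T0[2])-90
    print("t %.2f station tip mm"%s["clock"],np.round([1e3*(c*d[0]+n*d[1]),1e3*(-n*d[0]+c*d[1]),1e3*d[2]-22],1),"tool y off station y deg %.1f"%ang,"F",s["wrist_force"].round(1),"w",s["width"].round(4))
def to(x,y,z):
    s=r.state();A=R.from_quat(s["orientation"]).as_matrix()
    print("shift mm",(A.T@(S2W(T0,(x/1e3,y/1e3,(z+22)/1e3))-s["tcp_pos"])*1e3).round(1))
def pic(n,f,c=None,k=5):
    import cv2
    a=optics.snapshot(n)[:,:,::-1]
    if c:a=cv2.resize(a[c[1]:c[3],c[0]:c[2]],None,fx=k,fy=k,interpolation=cv2.INTER_CUBIC)
    cv2.imwrite("pics/"+f+".png",a)
E
python3 - <<'E'
from h import *
where();to(-22,0,160)
E
```

```text
Traceback (most recent call last):
  File "h.py", line 13, in where
    print("t %.2f station tip mm"%s["clock"],np.round([1e3*(c*d[0]+n*d[1]),1e3*(-n*d[0]+c*d[1]),1e3*d[2]-22],1),"tool y off station y deg %.1f"%ang,"F",s["wrist_force"].round(1),"w",s["width"].round(4))
                                                                                                                                                                                      ^^^^^^^^^^^^^^^^
AttributeError: 'float' object has no attribute 'round'
```

```bash
sed -i 's/s\["width"\].round(4)/round(s["width"],4)/' h.py
python3 - <<'E'
from h import *
where();to(-22,0,160)
E
```

```text
t 0.10 station tip mm [-375.5  221.5  238.2] tool y off station y deg -15.3 F [ 0.   0.5 -0.3] w 0.0883
shift mm [-399.4 -120.6   78.3]
```

```bash
python3 -m creep '[[[-30,-9,0],-2],[[-65,-20,0],-4],[[-103,-31,0],-6],[[-141,-43,0],-8],[[-179,-54,0],-10],[[-217,-66,0],-12],[[-255,-77,10],-14],[[-293,-89,20],-15],[[-325,-98,30],-15.3],[[-345,-104,40],-15.3]]' 0 20
python3 - <<'E'
from h import *
where();to(-22,0,130);pic("scene","s1",(200,170,360,290),5);pic("top","t1")
E
```

```text
clock: 0.93
tcp_pos: [0.4598, 0.2926, 0.2198]
orientation: [0.023, 1.0, -0.0, -0.0]
wrist_force: [0.9, -0.4, 0.3]
width: 0.024
t 0.93 station tip mm [-67.6  28.4 197.8] tool y off station y deg -0.1 F [ 0.9 -0.4  0.3] w 0.024
shift mm [-45.6 -28.3  67.8]
```

View pics/s1.png

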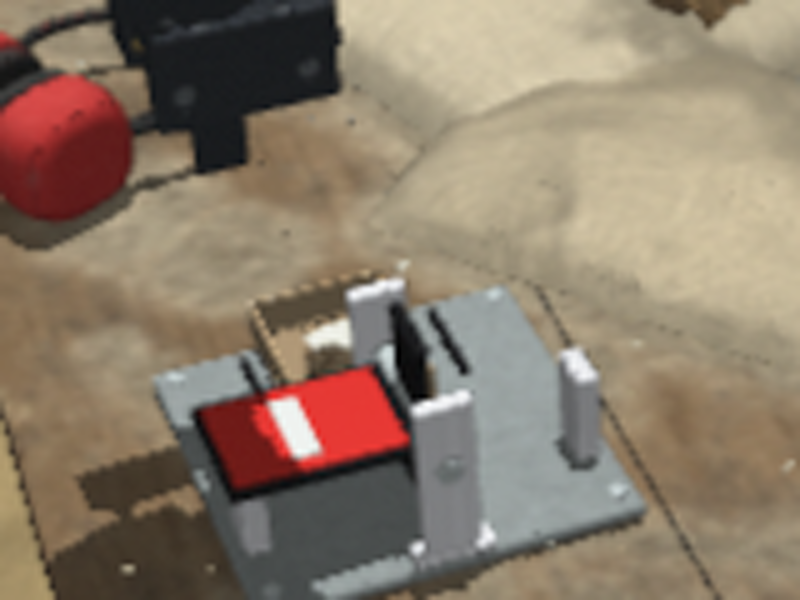

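```bash
python3 -m creep '[[[-12,-7,8],0],[[-30,-18,16],0],[[-45,-28,24],0],[[-45,-28,32],0],[[-45,-28,40],0],[[-45,-28,47],0],[[-45,-28,47],0],[[-45,-28,47],0],[[-45,-28,47],0],[[-45,-28,47],0]]'
python3 - <<'E'
from h import *
where();pic("scene","s2",(200,170,360,290),5);pic("top","t2",(180,225,310,345),5)
E
```

```text
clock: 1.87
tcp_pos: [0.5012, 0.2652, 0.1743]
orientation: [0.022, 1.0, 0.0, 0.0]
wrist_force: [-0.5, 0.1, -0.1]
width: 0.0003
t 1.87 station tip mm [-25.    2.9 152.3] tool y off station y deg 0.1 F [-0.5  0.1 -0.1] w 0.0003
```

View pics/s2.png

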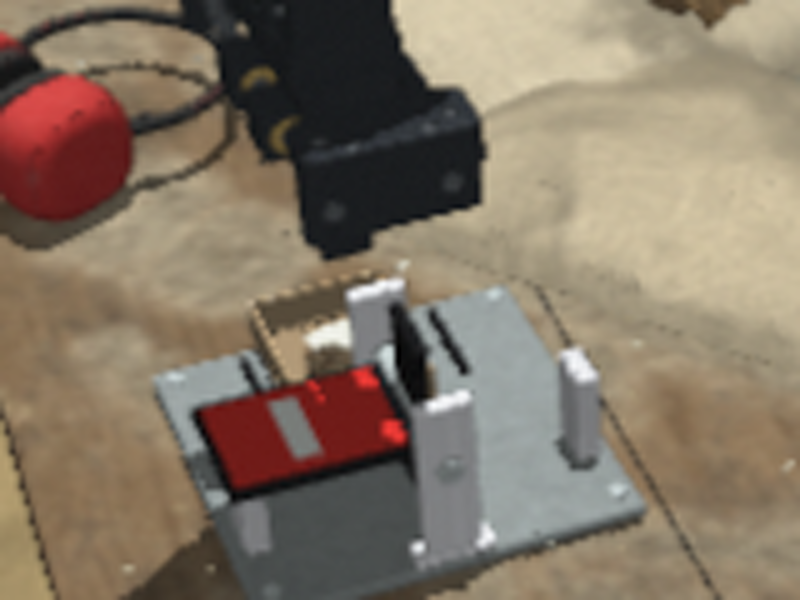

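View pics/t2.png

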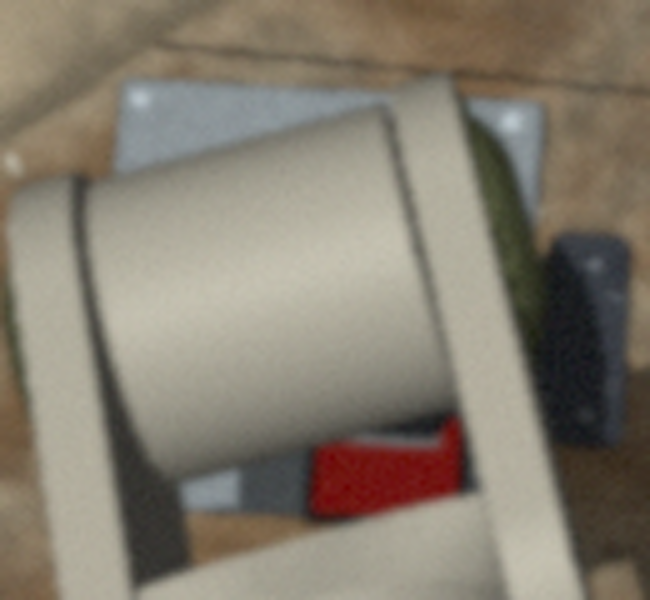

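```bash
python3 -m creep '[[[0,-3,10],0],[[0,-3,20],0],[[0,-3,30],0],[[0,-3,40],0],[[0,-3,48],0],[[0,-3,55],0],[[0,-3,60],0],[[0,-3,65],0],[[0,-3,68],0],[[0,-3,68],0]]'
python3 - <<'E'
from h import *
where();pic("scene","s3",(200,170,360,290),5)
E
```

```text
clock: 2.8
tcp_pos: [0.501, 0.2619, 0.1052]
orientation: [0.022, 1.0, -0.0, -0.0]
wrist_force: [0.6, -0.1, -0.3]
width: 0.0003
t 2.80 station tip mm [-25.   -0.5  83.2] tool y off station y deg 0.0 F [ 0.6 -0.1 -0.3] w 0.0003
```

View pics/s3.png

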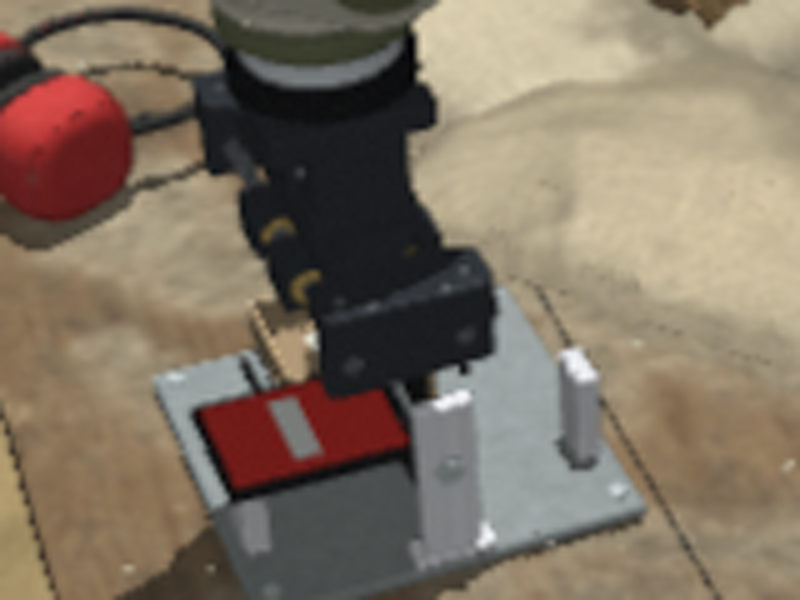

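```bash
python3 -m creep '[[[-4,0,0],0],[[-8,0,0],0],[[-11,0,0],0],[[-13,0,0],0],[[-15,0,0],0],[[-17,0,0],0],[[-19,0,0],0],[[-21,0,0],0],[[-23,0,0],0],[[-25,0,0],0]]'
python3 - <<'E'
from h import *
where();pic("scene","s4",(200,170,360,290),5)
E
```

```text
clock: 3.68
tcp_pos: [0.5261, 0.2607, 0.1055]
orientation: [0.022, 1.0, -0.0, -0.0]
wrist_force: [-3.1, 0.9, 0.5]
width: 0.0006
t 3.68 station tip mm [ 0.1 -0.5 83.5] tool y off station y deg 0.0 F [-3.1  0.9  0.5] w 0.0006
```

View pics/s4.png

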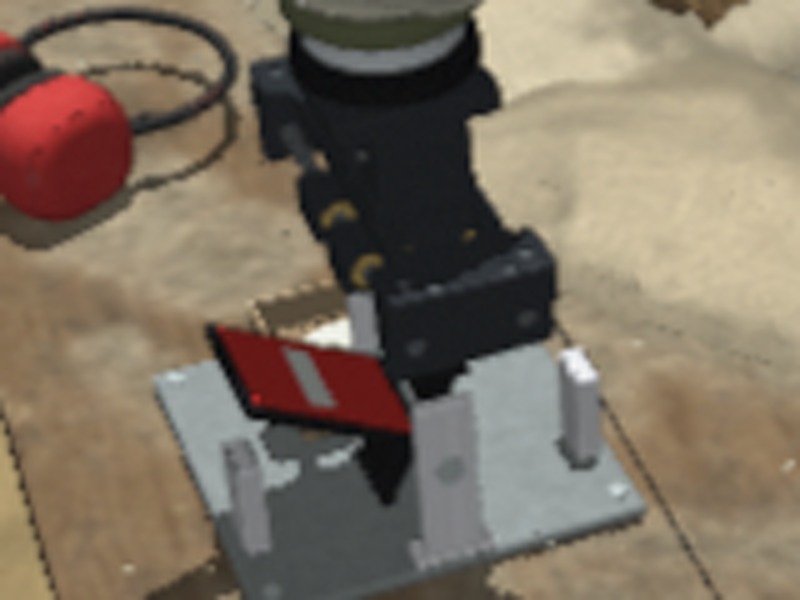

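```bash
python3 -m creep '[[[-2,0,0],0],[[-4,0,0],0],[[-6,0,0],0],[[-8,0,1],0],[[-10,0,2],0],[[-12,0,3],0],[[-14,0,4],0],[[-16,0,5],0],[[-18,0,6],0],[[-20,0,7],0]]'
python3 - <<'E'
from h import *
where();pic("scene","s5",(200,170,360,290),5)
E
```

```text
clock: 4.57
tcp_pos: [0.5464, 0.2599, 0.0987]
orientation: [0.022, 1.0, 0.0, 0.0]
wrist_force: [-1.7, 0.9, 1.3]
width: 0.0007
t 4.57 station tip mm [20.4 -0.4 76.7] tool y off station y deg 0.0 F [-1.7  0.9  1.3] w 0.0007
```

View pics/s5.png

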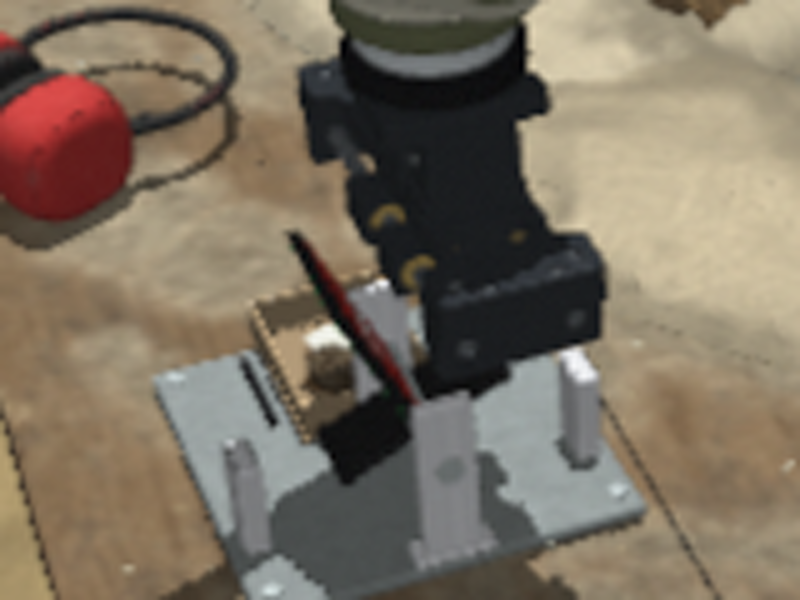

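```bash
python3 -m creep '[[[0,0,-5],0],[[0,0,-15],0],[[0,0,-30],0],[[0,0,-45],0],[[0,0,-60],0],[[0,0,-75],0],[[0,0,-88],0],[[0,0,-95],0],[[0,0,-100],0],[[0,0,-100],0]]'
python3 -m creep '[[[6,0,0],0],[[16,0,0],0],[[28,0,0],0],[[40,0,0],0],[[52,0,0],0],[[64,0,0],0],[[76,0,0],0],[[86,0,0],0],[[94,0,0],0],[[98,0,0],0]]'
python3 - <<'E'
from h import *
where();pic("scene","s6",(200,150,360,270),5)
E
```

```text
clock: 5.45
tcp_pos: [0.5463, 0.2599, 0.1999]
orientation: [0.022, 1.0, 0.0, 0.001]
wrist_force: [-0.4, 1.0, 0.3]
width: 0.0007
clock: 6.28
tcp_pos: [0.4469, 0.2643, 0.1983]
orientation: [0.022, 1.0, -0.0, -0.001]
wrist_force: [0.7, 0.0, 0.4]
width: 0.0005
t 6.28 station tip mm [-79.1  -0.5 176.3] tool y off station y deg 0.1 F [0.7 0.  0.4] w 0.0005
```

View pics/s6.png

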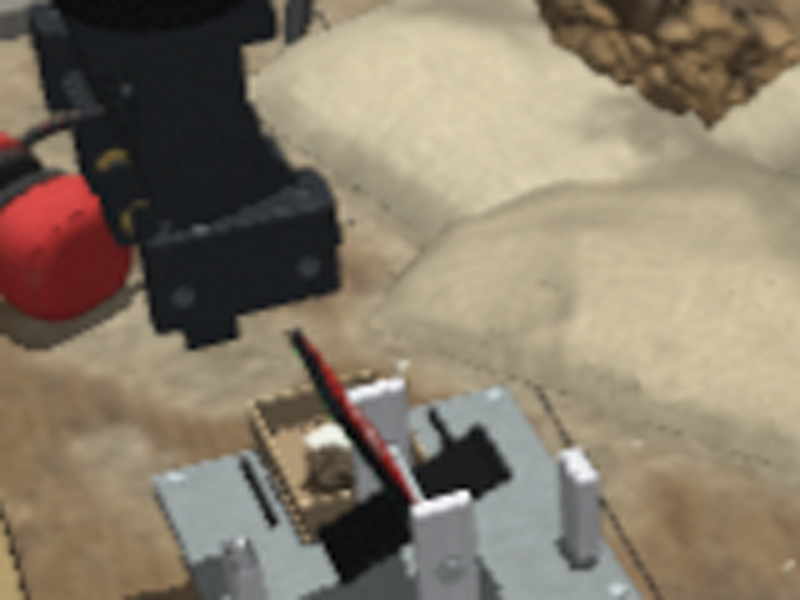

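```bash
python3 -m creep '[[[0,0,8],0],[[0,0,18],0],[[0,0,28],0],[[0,0,38],0],[[0,0,46],0],[[0,0,50],0],[[-3,0,50],0],[[-7,0,50],0],[[-11,0,50],0],[[-15,0,50],0]]'
python3 -m creep '[[[-4,0,0],0],[[-8,0,0],0],[[-12,0,0],0],[[-16,0,0],0],[[-20,0,0],0],[[-24,0,0],0],[[-28,0,0],0],[[-32,0,0],0],[[-36,0,0],0],[[-40,0,0],0]]'
python3 - <<'E'
from h import *
where();pic("scene","s7",(200,170,360,290),5)
E
```

```text
clock: 7.17
tcp_pos: [0.4639, 0.2636, 0.1492]
orientation: [0.022, 1.0, 0.0, 0.001]
wrist_force: [-0.3, 0.8, 0.0]
width: 0.0004
clock: 8.0
tcp_pos: [0.5035, 0.2618, 0.1487]
orientation: [0.022, 1.0, -0.0, 0.0]
wrist_force: [-0.9, 0.6, 0.2]
width: 0.0003
t 8.00 station tip mm [-22.5  -0.4 126.7] tool y off station y deg 0.0 F [-0.9  0.6  0.2] w 0.0003
```

View pics/s7.png

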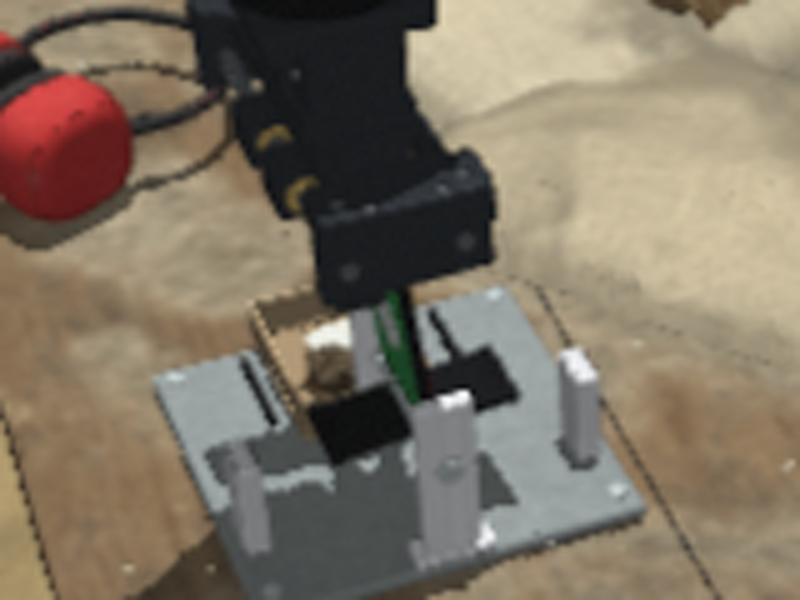

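```bash
python3 -m creep '[[[-5,0,0],0],[[-10,0,0],0],[[-15,0,0],0],[[-20,0,0],0],[[-25,0,1],0],[[-30,0,2],0],[[-34,0,3],0],[[-38,0,4],0],[[-42,0,5],0],[[-45,0,6],0]]'
python3 - <<'E'
from h import *
where();pic("scene","s8",(200,170,360,290),5)
E
```

```text
clock: 8.88
tcp_pos: [0.5485, 0.2597, 0.1426]
orientation: [0.022, 1.0, 0.0, -0.0]
wrist_force: [0.0, 0.3, -0.1]
width: 0.0005
t 8.88 station tip mm [ 22.5  -0.4 120.6] tool y off station y deg 0.0 F [ 0.   0.3 -0.1] w 0.0005
```

View pics/s8.png

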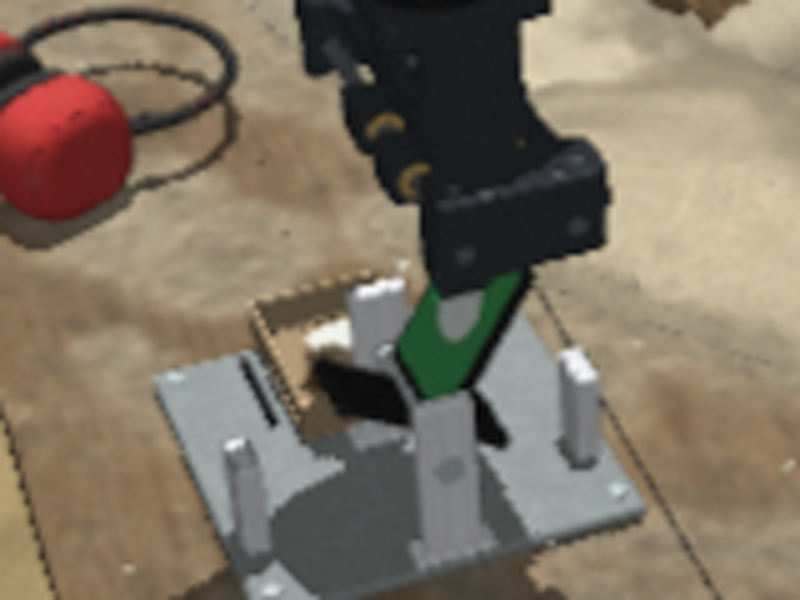

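```bash
python3 -m creep '[[[-3.5,0,2],0],[[-7,0,4.5],0],[[-10,0,7],0],[[-13,0,9.5],0],[[-15.5,0,12],0],[[-18,0,14.5],0],[[-20,0,17],0],[[-22,0,19],0],[[-24,0,21.5],0],[[-26,0,24],0]]'
python3 - <<'E'
from h import *
where()
E
python3 -m creep '[[[-1.5,0,2.5],0],[[-3,0,5],0],[[-4,0,8],0],[[-5.5,0,11],0],[[-6.5,0,14],0],[[-7.5,0,17],0],[[-8.5,0,20],0],[[-9,0,22],0],[[-9.5,0,24],0],[[-10,0,26],0]]'
python3 - <<'E'
from h import *
where();pic("scene","s9",(200,170,360,290),5)
E
```

```text
clock: 9.77
tcp_pos: [0.5741, 0.2586, 0.1184]
orientation: [0.022, 1.0, -0.0, -0.0]
wrist_force: [-0.4, 0.7, 0.9]
width: 0.0008
t 9.77 station tip mm [48.2 -0.4 96.4] tool y off station y deg 0.0 F [-0.4  0.7  0.9] w 0.0008
clock: 10.6
tcp_pos: [0.584, 0.2582, 0.0925]
orientation: [0.022, 1.0, -0.0, -0.0]
wrist_force: [-0.8, 1.2, -0.2]
width: 0.0005
t 10.60 station tip mm [58.1 -0.4 70.5] tool y off station y deg 0.0 F [-0.8  1.2 -0.2] w 0.0005
```

View pics/s9.png

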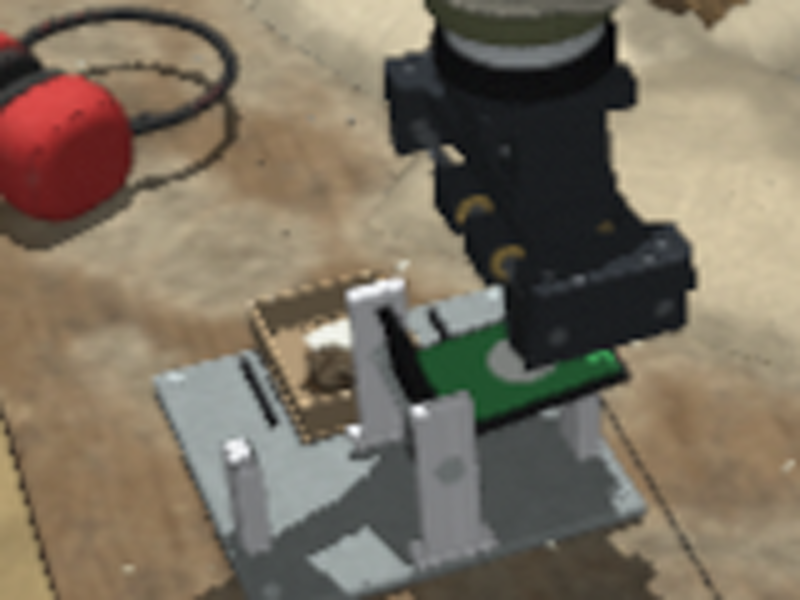

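```bash
python3 -m creep '[[[0,0,1],0],[[0,0,2],0],[[0,0,3],0],[[0,0,4],0],[[0,0,5],0],[[0,0,5.5],0],[[0,0,6],0],[[0,0,6.5],0],[[0,0,7],0],[[0,0,7],0]]'
python3 - <<'E'
from h import *
where()
E
```

```text
clock: 11.48
tcp_pos: [0.584, 0.2582, 0.0856]
orientation: [0.022, 1.0, -0.0, -0.0]
wrist_force: [0.4, -0.3, -1.5]
width: 0.0007
t 11.48 station tip mm [58.  -0.4 63.6] tool y off station y deg 0.0 F [ 0.4 -0.3 -1.5] w 0.0007
```

```bash
python3 -m creep '[[[0,0,0.2],0],[[0,0,0.4],0],[[0,0,0.6],0],[[0,0,0.8],0],[[0,0,1],0],[[0,0,1],0],[[0,0,1],0],[[0,0,1],0],[[0,0,1],0],[[0,0,1],0]]'
python3 - <<'E'
from h import *
where();pic("scene","s10",(200,170,360,290),5)
E
```

```text
clock: 12.32
tcp_pos: [0.584, 0.2582, 0.0853]
orientation: [0.022, 1.0, -0.0, 0.0]
wrist_force: [-2.2, -1.5, 6.3]
width: 0.0003
t 12.32 station tip mm [58.1 -0.4 63.3] tool y off station y deg 0.0 F [-2.2 -1.5  6.3] w 0.0003
```

View pics/s10.png

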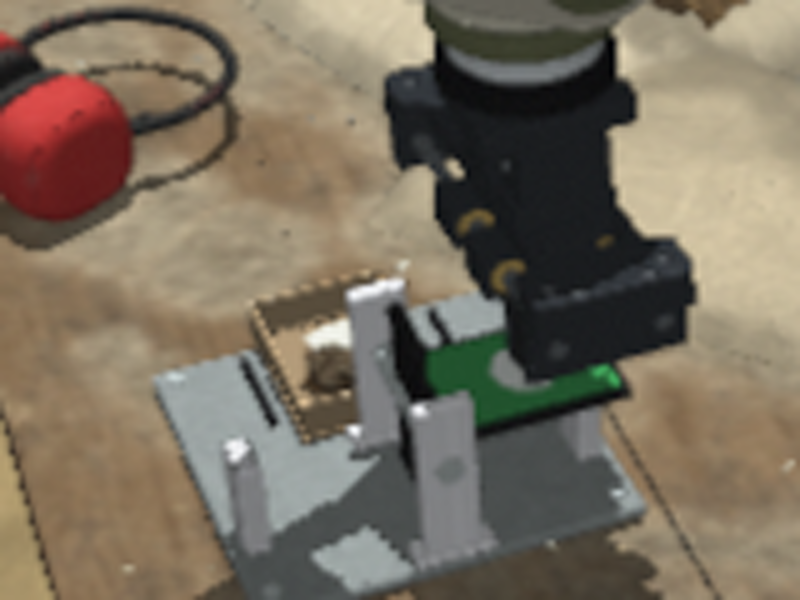

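```bash
python3 -m creep '[[[0,0,0.5],0],[[0,0,0.5],0],[[0,0,0.5],0],[[0,0,0.5],0],[[0,0,-3],0],[[0,0,-10],0],[[0,0,-25],0],[[0,0,-45],0],[[0,0,-70],0],[[0,0,-95],0]]'
python3 -m creep '[[[0,0,-30],0],[[0,0,-55],0],[[25,0,-60],0],[[55,0,-60],0],[[90,0,-60],0],[[125,0,-60],0],[[160,0,-60],0],[[195,20,-60],0],[[225,40,-60],0],[[245,50,-60],0]]'
python3 -m creep '[[[20,30,0],0],[[30,60,0],0],[[30,90,0],0],[[30,120,0],0],[[30,150,0],0],[[30,170,0],0],[[30,180,0],0],[[30,180,0],0],[[30,180,0],0],[[30,180,0],0]]'
python3 - <<'E'
from h import *
where();pic("scene","s11",(200,170,360,290),5);pic("top","t11",(180,225,310,345),5);pic("scene","s12")
E
```

```text
clock: 13.2
tcp_pos: [0.5838, 0.2581, 0.1808]
orientation: [0.022, 1.0, -0.0, -0.0]
wrist_force: [-0.3, 0.1, -0.5]
width: 0.0005
clock: 14.03
tcp_pos: [0.339, 0.3202, 0.2403]
orientation: [0.022, 1.0, 0.0, 0.0]
wrist_force: [0.1, 0.5, 1.1]
width: 0.0006
clock: 14.87
tcp_pos: [0.3196, 0.4996, 0.2399]
orientation: [0.023, 1.0, -0.0, -0.0]
wrist_force: [1.7, 0.5, 0.2]
width: 0.0003
t 14.87 station tip mm [-217.   228.8  217.9] tool y off station y deg 0.0 F [1.7 0.5 0.2] w 0.0003
```

View pics/s11.png

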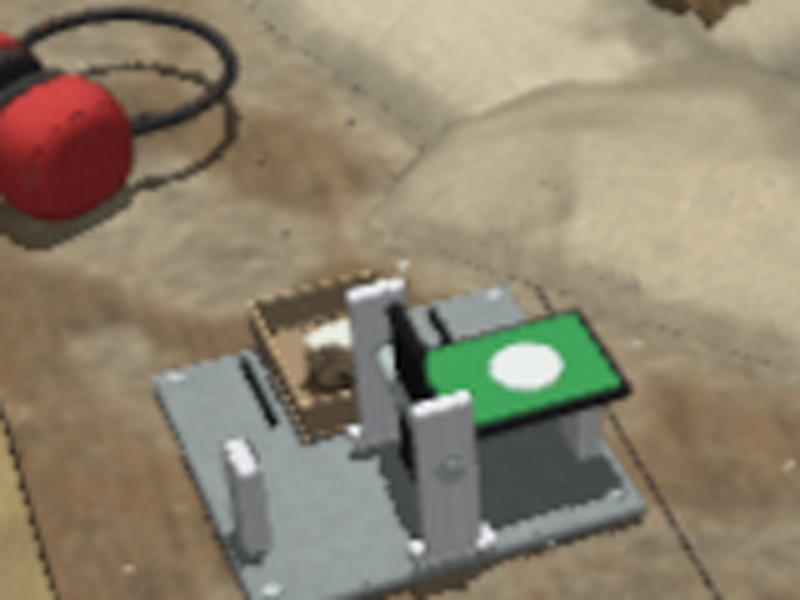

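View pics/t11.png

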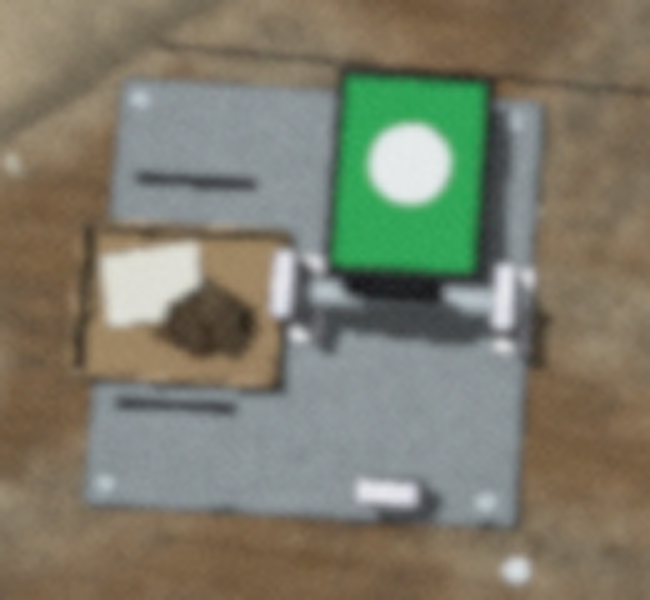

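View pics/s12.png

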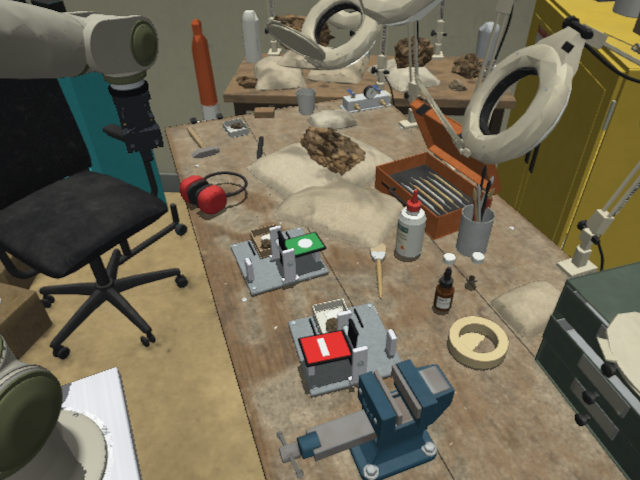

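```bash
python3 -c "
from station import r
print(r.sign_off())"
```

```text
the job is handed in; nothing more can be done
None
```

The brown tray's flag now lies flat on its +x rest with the green face up, and I handed the job in at about 15 s. I used only the shut fingertips. They pushed the finger bar over until the paddle was nearly upright, then pushed the paddle's back over. A light press from above followed, about 6 N at the last force reading, and the tip stopped at 63.3 mm, close to the 63 mm a flat paddle should give.

- **Brown station:** the board corners, posts and tray sit at the same pixels in the top view as before the move.
- **Other objects:** the cream flag still shows red. Its tray, the brush and the dropper bottle look unmoved in the scene view; I did not measure them.
- **Gripper:** it finished more than 200 mm from the brown station, touching nothing.
- **Disagreement:** my two camera fits of the station differed by about 3 mm in y and 0.9° in yaw. The finger path had enough margin for this.
- **Not measured:** I judged that the paddle is flat from the pictures, the tip height and the press force, since there is no reading of the hinge angle.

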